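# Fingertip check of a sprung roller track

### The arm

A 6-joint arm with a two-finger parallel gripper is mounted at the origin on a cart in front of the work surface, level with it; the furniture and walls round the work are solid. World frame = base frame: x ahead of the robot, y to its left, z up, the work surface at z = 0. Lengths are in mm, angles in rad, forces in N, time in s.
With the tool pointing down it reaches from about 350 to 875 mm from the base axis. Payload 4.2 kg.
Tool frame: the origin (TCP) lies between the finger pads; the fingertips stand 25 mm ahead of it and the grasp point (between the pads) lies 6 mm ahead of it; z points along the fingers, y is the line along which they close (so a half turn about z gives the same grasp; the last joint's range is limited). The gripper opens to 85 mm and grips with 20 to 120 N. Pads are 22 mm wide; open, the fingers measure 114 mm over their backs; the gripper's body (76 mm by 85 mm) begins 54 mm behind the grasp point. The pads swing forward as they close: fully open they stand 13 mm farther back than shut.
Start: joints at [1.372, 0.385, 0.008, 0, -1.194, -0.259], TCP at [276.201, 560.636, 256.312] pointing down, gripper open.
Joint ranges: [-3.14, 3.14], [-1.21, 2.06], [-1.07, 1.41], [-3.16, 2.05], [-2.99, -0.16], [-3.1, 3.1]. Speed limits (rad/s): [2.79, 2.79, 3.14, 3.14, 3.14, 3.14].

### API

Orientations are given as a unit quaternion [x, y, z, w].
In Python, from bench import arm gives the robot as it stands.
- The arm moves only by the shell command python3 -m pendant 'ROWS'. ROWS is JSON, a list of rows, each a list of 7 numbers: the shift along the tool's x, y, z in m, then the turn, a rotation vector about the tool's x, y, z in degrees, then the finger opening in m, from 0 to 0.0854. In form: [[x, y, z, wx, wy, wz, fingers], ...]. A call has 1 to 12 rows; each row shifts and turns the commanded pose from where the row before left it, along the tool's axes as they then stand; what a row does not reach is not made up. A row lasts 1/10 s, in which the tool goes at most 50 mm and 8.59 degrees, less where a joint would pass 70% of its speed; a pose out of reach is approached as far as the arm can. A call is refused whole if a number of a shift passes 0.05 or a number of a turn 8.59, either way. A call with a gripper value outside its range is refused whole. The fingers move at their own pace and stop on an object; the grip force is fixed at half the most. Time passes only in rows, so rows that do not move let the fingers close. It gives the time, the measured TCP pose, the force, the opening and the grip force at its end, in the units of the state.
- arm.read_state(): the state, without advancing time (a new reading comes with each control period).
- arm.get_image(name): name is "side" or "top" or "wrist"; returns a dict with "image" (480x640x3 uint8, red, green, blue), "fx", "fy", "cx", "cy" (pixels), "xyz" and "rotation" of the camera in the world. Camera axes: x right, y down, z forward; pixel columns grow to the right and rows downward; lengths in mm; the calibration is good to about 2 mm. The wrist camera is an equidistant fisheye: a pixel r from the principal point sees the ray r / f radians off the axis. A picture is of the moment at which its call begins. There is no depth.
- arm.job_done(): hands the job in; it is judged then, once.
The state is a dict: "clock": time; "joints": joint angles; "joint_vel": joint speeds; "joint_efforts": joint torques, N m; "position": TCP position; "ee_rot": TCP orientation; "contact_force": force on the tool from outside, world axes, zero at the start; "wrist_torque": the same for the moment, N m; "gripper_width": finger opening in mm; "grasp_force": force on a finger pad.
Only numpy, scipy, OpenCV 4.12 (cv2) and the standard library are available. Lean on these libraries where they do the work, as an engineer would, in place of code of your own. Each camera call takes 0.05 s, during which the arm holds its last target. There are 200 camera calls.

### The job

Check that the rollers of the curved track turn: with your fingertips, stroke lightly along the row of five sprung rollers, from the end where the small carton waits towards the end with the stop post, so that one after another every roller visibly turns towards the post. Only touch: do not push any roller down to its stop or turn one the other way, leave the stop post alone and leave the cartons and other loose things where they are; finish with your hand clear and the rollers sprung back up.

Things in the scene. Friction and masses are not known exactly. Their poses are not given: they have to be found in the camera images.
- roller_track: Curved roller track fixed to the counter, 290 x 110 mm: grey base, two side plates 64 mm apart (tops 42 mm up), five grey rollers standing above them. Origin: on the counter under roller 3 (middle). y: along the row towards roller 5; x: outside of the bend. Roller centres: on a circle of 262 mm radius about x = -262 mm, y = 0, 12 degrees (55 mm) apart; roller 1 at y = -107 mm, 5 at +107 mm.
- stop_post: Upright steel stop post, 20 mm thick (24 mm rubber cap), 86 mm high on a 52 mm foot, fixed to the counter beyond one end of the track, about 80 mm from the centre of the nearest roller: at some starts beyond roller 1, at others beyond roller 5. Origin: centre of its foot on the counter.
- small_carton: Loose small carton, 50 x 50 mm and 42 mm high, waiting at the other end of the track, about 80 mm from the centre of the nearest roller. Origin: centre of its underside.
- tall_carton: Loose carton, 42 x 60 mm and 58 mm high, standing inside the bend of the track. Bystander. Origin: centre of its underside.
- brass_padlock: Loose padlock lying flat, 57 x 40 mm and 14 mm high, inside the bend of the track. Bystander. Origin: middle of its underside.
- roll_of_tape: Loose roll of packing tape, 92 mm across and 48 mm high, lying outside the bend. Bystander. Origin: centre of its underside.
- tape_rule: Loose pocket tape measure standing on edge, 34 x 80 mm and 60 mm high, outside the bend. Bystander. Origin: middle of its underside.
- top_1 (a point): Highest point of roller 1, middle of its width; 68 mm above the counter when the roller is up, and it goes down with the roller. The roller is 36 mm in diameter and 40 mm wide (its axle is level, square to the row). Site axes: x along the axle, to the outside of the bend; y along the row towards roller 5; z up.
- roller_1 (a joint): Turn of roller 1 about its axle, rad, 0 at the start; grows as its top moves towards roller 5, falls as its top moves towards roller 1. Turns freely, with a little drag that stops it soon.
- carrier_1 (a joint): How far roller 1 is pressed down, m: 0 up, 0.016 at its stop. Light spring: about 1 N starts it, about 5 N takes it to the stop. The rest of the row does not move with it.
- top_2 (a point): Highest point of roller 2, middle of its width; 68 mm above the counter when the roller is up, and it goes down with the roller. The roller is 36 mm in diameter and 40 mm wide (its axle is level, square to the row). Site axes: x along the axle, to the outside of the bend; y along the row towards roller 5; z up.
- roller_2 (a joint): Turn of roller 2 about its axle, rad, 0 at the start; grows as its top moves towards roller 5, falls as its top moves towards roller 1. Turns freely, with a little drag that stops it soon.
- carrier_2 (a joint): How far roller 2 is pressed down, m: 0 up, 0.016 at its stop. Light spring: about 1 N starts it, about 5 N takes it to the stop. The rest of the row does not move with it.
- top_3 (a point): Highest point of roller 3, middle of its width; 68 mm above the counter when the roller is up, and it goes down with the roller. The roller is 36 mm in diameter and 40 mm wide (its axle is level, square to the row). Site axes: x along the axle, to the outside of the bend; y along the row towards roller 5; z up.
- roller_3 (a joint): Turn of roller 3 about its axle, rad, 0 at the start; grows as its top moves towards roller 5, falls as its top moves towards roller 1. Turns freely, with a little drag that stops it soon.
- carrier_3 (a joint): How far roller 3 is pressed down, m: 0 up, 0.016 at its stop. Light spring: about 1 N starts it, about 5 N takes it to the stop. The rest of the row does not move with it.
- top_4 (a point): Highest point of roller 4, middle of its width; 68 mm above the counter when the roller is up, and it goes down with the roller. The roller is 36 mm in diameter and 40 mm wide (its axle is level, square to the row). Site axes: x along the axle, to the outside of the bend; y along the row towards roller 5; z up.
- roller_4 (a joint): Turn of roller 4 about its axle, rad, 0 at the start; grows as its top moves towards roller 5, falls as its top moves towards roller 1. Turns freely, with a little drag that stops it soon.
- carrier_4 (a joint): How far roller 4 is pressed down, m: 0 up, 0.016 at its stop. Light spring: about 1 N starts it, about 5 N takes it to the stop. The rest of the row does not move with it.
- top_5 (a point): Highest point of roller 5, middle of its width; 68 mm above the counter when the roller is up, and it goes down with the roller. The roller is 36 mm in diameter and 40 mm wide (its axle is level, square to the row). Site axes: x along the axle, to the outside of the bend; y along the row towards roller 5; z up.
- roller_5 (a joint): Turn of roller 5 about its axle, rad, 0 at the start; grows as its top moves towards roller 5, falls as its top moves towards roller 1. Turns freely, with a little drag that stops it soon.
- carrier_5 (a joint): How far roller 5 is pressed down, m: 0 up, 0.016 at its stop. Light spring: about 1 N starts it, about 5 N takes it to the stop. The rest of the row does not move with it.
Not all that is in view belongs to the job. What is shaped like the stop_post but orange or purple is not meant.

How it is judged:
By the outcome, as a careful person would: the job done as asked, in the order asked, and still so for the second after the job is handed in, with the robot touching nothing.
It also fails if it takes over 48 s, if anything falls off the work surface, if the arm or the gripper's body presses on something with over 40 N, if the wrist force passes 120 N, or if a joint passes its speed limit or range.

## Working session

There is one attempt and no reset: what is moved stays moved. The work goes in short steps, Python scripts to look and compute and a shell command to move; the robot and the scene stay as the last step left them, time stands still between calls to the robot, and variables do not carry over. Pictures are saved under pics/ and viewed, at most 10 in all, crops included, and the job is handed in when it is done.

```bash
ls; mkdir -p pics; python3 - <<'E'
from bench import arm
import cv2,numpy as np
for n in ("top","side"):
    d=arm.get_image(n); cv2.imwrite(f"pics/{n}0.png",d["image"][:,:,::-1]); print(n,d["fx"],d["fy"],d["cx"],d["cy"],np.round(d["xyz"],1),np.round(d["rotation"],3).tolist())
s=arm.read_state(); print(s)
E
```

```text
pics
top 522.9721110156355 522.9721110156355 318.6643939982484 251.56290892360192 [460.8  95.5 897.4] [0.707, -0.704, 0.044, -0.053]
side 452.30967912076875 452.30967912076875 326.82324536315696 242.16353231346056 [ 206.4 -502.6  607.6] [0.859, -0.256, 0.117, -0.427]
{'clock': 0.1, 'joints': array([ 1.37162146e+00,  3.85522135e-01,  6.74662417e-03, -4.34928037e-04,
       -1.19402394e+00, -2.58614010e-01]), 'joint_vel': array([-0.00102448, -0.00192156,  0.00251066, -0.00066061, -0.0004708 ,
       -0.00109808]), 'joint_efforts': array([-2.06087261e-04, -3.93320167e+01,  1.88927221e+01,  4.19786721e+00,
       -2.58888482e-03,  3.56262795e-06]), 'position': array([275.99232457, 560.22431036, 255.29909329]), 'ee_rot': array([ 9.73899132e-01, -2.26978936e-01, -1.72279310e-04,  1.00712661e-03]), 'contact_force': array([-0.30944306,  0.33588204, -0.25132795]), 'wrist_torque': array([-0.0067924 , -0.08842352, -0.00841856]), 'grasp_force': 0.0, 'gripper_width': 85.39380630697237}
```

View pics/top0.png

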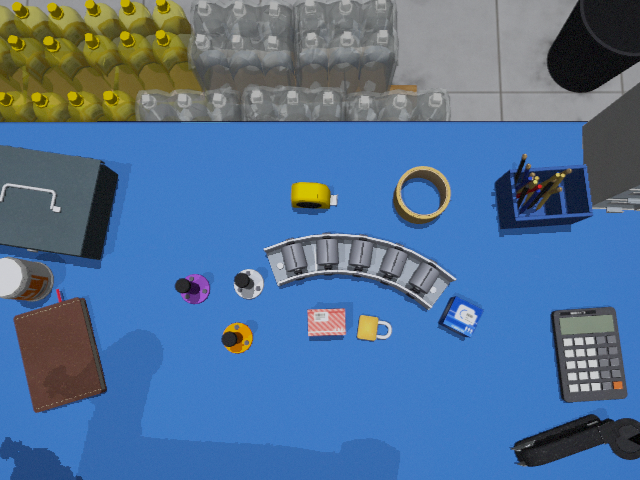

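View pics/side0.png

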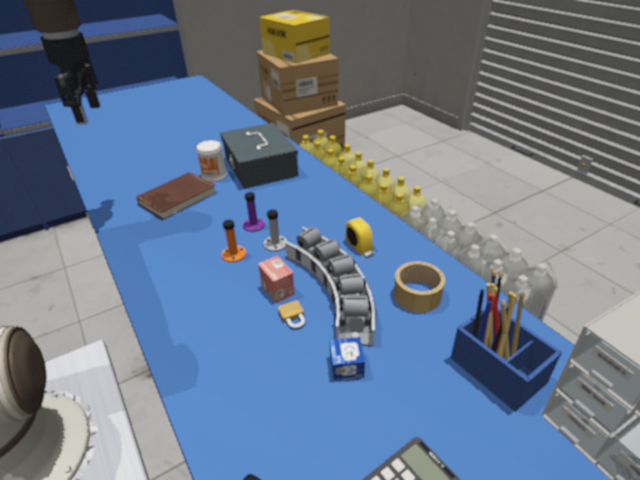

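```bash
cat > h.py <<'E'
import cv2,numpy as np
from scipy.spatial.transform import Rotation as R
def cast(d,uv,z):
    uv=np.atleast_2d(uv).astype(float)
    r=np.c_[(uv[:,0]-d["cx"])/d["fx"],(uv[:,1]-d["cy"])/d["fy"],np.ones(len(uv))]
    q=np.array(d["rotation"]); M=R.from_quat(q) if q.size==4 else R.from_matrix(q)
    r=M.apply(r); c=np.array(d["xyz"]); return c+r*((z-c[2])/r[:,2])[:,None]
def proj(d,P):
    q=np.array(d["rotation"]); M=R.from_quat(q) if q.size==4 else R.from_matrix(q)
    p=M.inv().apply(np.atleast_2d(P)-np.array(d["xyz"])); return np.c_[d["cx"]+d["fx"]*p[:,0]/p[:,2],d["cy"]+d["fy"]*p[:,1]/p[:,2]]
a=np.radians([-24,-12,0,12,24]); MODEL=np.c_[262*np.cos(a)-262,262*np.sin(a)]
E
python3 - <<'E'
from bench import arm
from h import *
d=arm.get_image("top"); im=d["image"]; hsv=cv2.cvtColor(im,cv2.COLOR_RGB2HSV)
x0,y0,x1,y1=225,225,500,345
g=((hsv[...,1]<70)&(hsv[...,2]>70)&(hsv[...,2]<150)).astype(np.uint8)
m=np.zeros_like(g); m[y0:y1,x0:x1]=g[y0:y1,x0:x1]
m=cv2.morphologyEx(m,cv2.MORPH_OPEN,np.ones((5,5)))
n,l,s,c=cv2.connectedComponentsWithStats(m)
for i in range(1,n):
    if s[i][4]>60: print(s[i],c[i].round(1),cast(d,c[i],55).round(1))
crop=cv2.resize(im[y0:y1,x0:x1],None,fx=2.9,fy=2.9,interpolation=cv2.INTER_CUBIC)
mm=cv2.resize(m[y0:y1,x0:x1]*255,(crop.shape[1],crop.shape[0]))
k=crop[:,:,::-1].copy(); c2=k.copy(); cs,_=cv2.findContours((mm>127).astype(np.uint8),0,2); cv2.drawContours(c2,cs,-1,(0,255,0),1)
cv2.imwrite("pics/crop1.png",c2[:, :800])
E
```

```text
[297 237  26  29 420] [309.7 249. ] [[580.4 120.8  55. ]]
[332 236   7  27 166] [335. 250.] [[578.8  79.7  55. ]]
[339 236  20  28 270] [350.2 245.8] [[585.8  55.   55. ]]
[365 240  28  30 419] [378.6 252.9] [[574.2   9.   55. ]]
[267 245  24  26 253] [281.1 254.6] [[571.1 167.4  55. ]]
[396 251  31  32 444] [411.4 265. ] [[554.6 -43.7  55. ]]
[425 270  26  22 227] [436.8 279.2] [[531.8 -84.2  55. ]]
[242 289  12   9  96] [247.5 292.6] [[509.2 220.6  55. ]]
```

View pics/crop1.png

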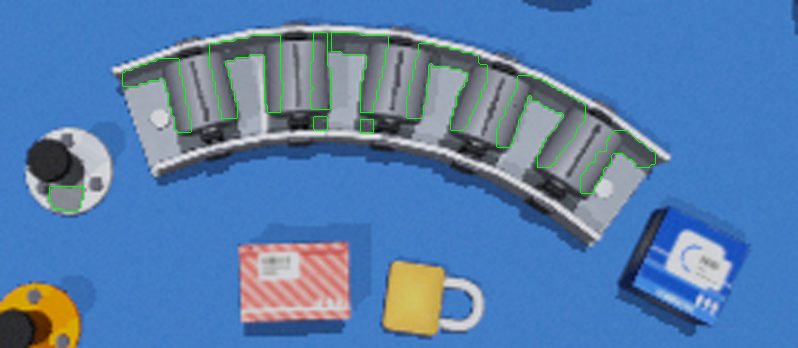

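```bash
cat >> h.py <<'E'
def fit(P):
    A=MODEL-MODEL.mean(0); B=P-P.mean(0); U,S,V=np.linalg.svd(A.T@B); Q=(U@V).T
    return Q, P.mean(0)-Q@MODEL.mean(0)
E
python3 - <<'E'
from bench import arm
from h import *
d=arm.get_image("top"); 
px=np.array([[584,151],[491,107],[398,81],[298,75],[203,89]])/2.9+[225,225]-0.3
P=cast(d,px,66)[:,:2]; Q,t=fit(P)
T=MODEL@Q.T+t; print("tops",T.round(1).tolist(),"res",(P-T).round(1).tolist(),"yaw",np.degrees(np.arctan2(Q[1,0],Q[0,0])))
sd=arm.get_image("side"); im=cv2.resize(sd["image"][200:400,220:420],None,fx=3,fy=3,interpolation=cv2.INTER_CUBIC)[:,:,::-1].copy()
for p in proj(sd,np.c_[T,np.full(5,68)]): cv2.circle(im,tuple(int(v) for v in (p-[220,200])*3),4,(0,0,255),-1)
for p in proj(sd,np.r_[[np.r_[t+Q@[x,y],42] for x,y in [(-9.5-32*np.cos(.47),0)]]]): pass
cv2.imwrite("pics/side1.png",im)
print("post cap",cast(d,[[242,280]],86),"foot",cast(d,[[249,283]],4),"carton",cast(d,[[464,315]],42))
E
```

```text
tops [[534.2, -64.6], [559.2, -15.8], [573.5, 37.0], [576.5, 91.7], [568.1, 145.8]] res [[0.5, -0.3], [-0.3, 1.5], [-0.3, -0.3], [-0.1, 0.3], [0.3, -1.3]] yaw -9.156986798921364
post cap [[527.00016733 225.08973207  86.        ]] foot [[528.57716166 226.0466509    4.        ]] carton [[ 474.94228765 -129.24048707   42.        ]]
```

View pics/side1.png

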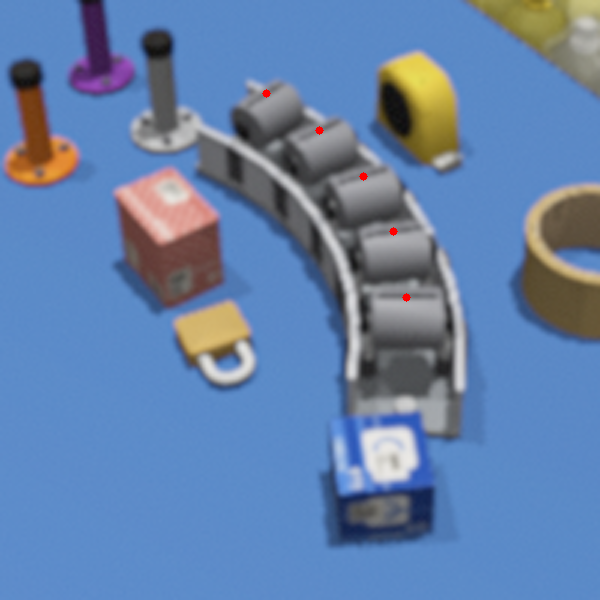

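The steel-grey post at (248,283) is the one meant: it is next to the track's left end. The orange (237,338) and purple (195,289) posts are decoys, and the crop confirms this. The blue small carton at (462,316) is at roller 1, so the stroke runs from roller 1 to roller 5. In the side view the fitted tops (red dots) land on the rollers.

```bash
cat >> h.py <<'E'
TOPS=np.array([[534.2,-64.6],[559.2,-15.8],[573.5,37.0],[576.5,91.7],[568.1,145.8]])
Qf,tf=fit(TOPS); CEN=tf+Qf@[-262,0]; YAW=np.degrees(np.arctan2(Qf[1,0],Qf[0,0]))
def arc(phi): b=np.radians(YAW+phi); return CEN+262*np.array([np.cos(b),np.sin(b)]), YAW+phi+90
def togo(s,phi,z):
    "shift in tool axes (mm) and turn about tool axes (deg) to arc angle phi, TCP height z, tool -y along heading"
    p,h=arc(phi); r=R.from_quat(s["ee_rot"]); g=np.radians(h-180)
    y=np.array([np.cos(g),np.sin(g),0]); zz=np.array([0,0,-1.]); G=R.from_matrix(np.c_[np.cross(y,zz),y,zz])
    return r.inv().apply(np.r_[p,z]-s["position"]).round(1), (r.inv()*G).as_rotvec(degrees=True).round(2)
def where(s):
    v=s["position"][:2]-CEN; return np.degrees(np.arctan2(v[1],v[0]))-YAW, np.hypot(*v)-262
E
python3 - <<'E'
from bench import arm
from h import *
s=arm.read_state(); print(CEN,YAW,arc(-34),arc(32),togo(s,-34,140))
E
```

```text
[314.83986293  78.67747837] -9.149834176515466 (array([ 505.98660273, -100.50657188]), np.float64(46.85016582348453)) (array([556.2790214 , 180.41799517]), np.float64(112.85016582348453)) (array([498.3, 491.2, 116.3]), array([ 6.000e-02, -1.000e-02,  1.692e+01]))
```

```bash
python3 -m pendant '[[0.015,0.015,0,0,0,0,0],[0.03,0.03,0,0,0,0,0],[0.03,0.03,0,0,0,0,0],[0.03,0.03,0,0,0,0,0],[0.03,0.03,0,0,0,0,0],[0.03,0.03,0,0,0,0,0],[0.03,0.03,0,0,0,0,0],[0.03,0.03,0,0,0,0,0],[0.03,0.03,0,0,0,0,0],[0.03,0.03,0,0,0,0,0],[0.03,0.03,0,0,0,0,0],[0.03,0.03,0,0,0,0,0]]'
python3 -m pendant '[[0.03,0.03,0,0,0,0,0],[0.03,0.03,0,0,0,0,0],[0.03,0.03,0.01,0,0,0,0],[0.03,0.03,0.02,0,0,0,0],[0.02,0.02,0.02,0,0,0,0],[0.013,0.006,0.02,0,0,0,0],[0,0,0.02,0,0,5,0],[0,0,0.01,0,0,6,0],[0,0,0,0,0,6,0],[0,0,0,0,0,0,0]]'
python3 - <<'E'
from bench import arm
from h import *
s=arm.read_state(); print(s["position"],where(s),togo(s,-34,88),s["gripper_width"],s["contact_force"],s["joints"])
E
```

```text
clock: 1.45
position: [433.3, 97.0, 256.6]
ee_rot: [0.974, -0.227, 0.0, -0.0]
contact_force: [1.4, 0.3, 0.5]
gripper_width: -0.2
grasp_force: 0.0
clock: 2.45
position: [505.7, -100.1, 155.8]
ee_rot: [0.93, -0.368, -0.0, 0.0]
contact_force: [-0.3, 0.3, 1.4]
gripper_width: 0.4
grasp_force: 0.0
[ 505.74960099 -100.05640368  155.80986942] (np.float64(-33.96355672747964), np.float64(-0.48072980714579217)) (array([ 0.5,  0.1, 67.8]), array([ 0.05,  0.04, -0.08])) 0.39435802983819307 [-0.27735412  0.31000278  1.37920303] [ 1.19860396e-01  3.01374213e-01 -3.98026012e-01  6.14570526e-05
 -8.72509379e-01  6.96320674e-01]
```

```bash
python3 -m pendant '[[0,0,0.02,0,0,0,0],[0,0,0.02,0,0,0,0],[0,0,0.02,0,0,0,0],[0,0,0,0,0,0,0],[0,0,0,0,0,0,0]]'
python3 - <<'E'
from bench import arm
from h import *
s=arm.read_state(); print(s["position"],where(s),s["contact_force"])
sd=arm.get_image("side"); x0,y0=270,200
p=proj(sd,[np.r_[s["position"][:2],s["position"][2]-25],np.r_[TOPS[0],68]]); print(p)
im=cv2.resize(sd["image"][y0:y0+200,x0:x0+200],None,fx=3,fy=3,interpolation=cv2.INTER_CUBIC)[:,:,::-1].copy()
for q in p: cv2.circle(im,tuple(int(v) for v in (q-[x0,y0])*3),3,(0,0,255),-1)
cv2.imwrite("pics/side2.png",im)
E
```

```text
clock: 2.95
position: [506.4, -99.9, 96.8]
ee_rot: [0.93, -0.368, 0.0, 0.0]
contact_force: [0.2, 0.8, 0.1]
gripper_width: -0.1
grasp_force: 0.0
[506.35836587 -99.89524226  96.82849943] (np.float64(-33.84677765021715), np.float64(-0.14593086849907877)) [0.18412042 0.82137663 0.0634275 ]
[[354.36305124 317.1422253 ]
 [355.61828973 299.00507071]]
```

View pics/side2.png

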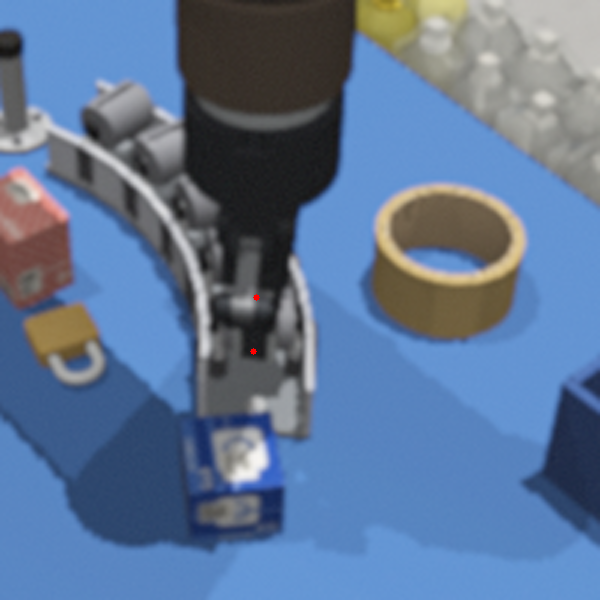

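```bash
python3 -m pendant '[[0,0,0.005,0,0,0,0],[0,0,0.004,0,0,0,0],[0,0,0,0,0,0,0]]'
python3 -m pendant '[[-0.00016,-0.00914,0,0,0,-2,0],[-0.00016,-0.00914,0,0,0,-2,0],[-0.00016,-0.00914,0,0,0,-2,0],[-0.00016,-0.00914,0,0,0,-2,0],[-0.00016,-0.00914,0,0,0,-2,0]]'
python3 - <<'E'
from bench import arm
from h import *
s=arm.read_state(); print(s["position"],where(s),s["contact_force"],s["wrist_torque"])
w=arm.get_image("wrist"); cv2.imwrite("pics/w1.png",w["image"][:,:,::-1])
E
```

```text
clock: 3.3
position: [505.6, -99.9, 87.2]
ee_rot: [0.93, -0.368, -0.0, 0.0]
contact_force: [0.1, -1.4, -0.7]
gripper_width: -0.0
grasp_force: 0.0
clock: 3.8
position: [534.9, -63.2, 87.6]
ee_rot: [0.959, -0.284, 0.0, -0.0]
contact_force: [-0.6, 0.3, 2.8]
gripper_width: -0.1
grasp_force: 1.2
[534.93042113 -63.20408359  87.6064388 ] (np.float64(-23.658051567731174), np.float64(-0.14081754680472613)) [-0.59162993  0.26906698  2.82547336] [ 0.04263728  0.20663965 -0.00638111]
```

View pics/w1.png

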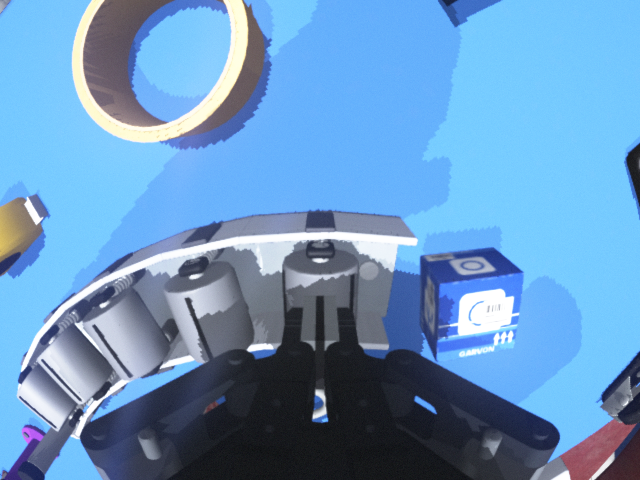

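The fingertips are on roller 1 at about 2.8 N, a mid-depth press. The other rollers' marks (dark lines near (200,330) and (120,315)) are still at the top. I'll carry on to the gap before roller 2.

```bash
python3 -m pendant '[[-0.00016,-0.00914,0,0,0,-2,0],[-0.00016,-0.00914,0,0,0,-2,0],[-0.00016,-0.00914,0,0,0,-2,0]]'
python3 - <<'E'
from bench import arm
from h import *
s=arm.read_state(); print(s["position"],where(s),s["contact_force"])
w=arm.get_image("wrist"); cv2.imwrite("pics/w2.png",w["image"][:,:,::-1])
E
```

```text
clock: 4.15
position: [548.3, -39.6, 87.1]
ee_rot: [0.972, -0.234, -0.0, -0.0]
contact_force: [-0.9, -0.8, -0.5]
gripper_width: 0.3
grasp_force: 0.0
[548.29658028 -39.62868616  87.14827826] (np.float64(-17.724163387706525), np.float64(-0.27803408901559123)) [-0.91084009 -0.83958335 -0.51112187]
```

View pics/w2.png

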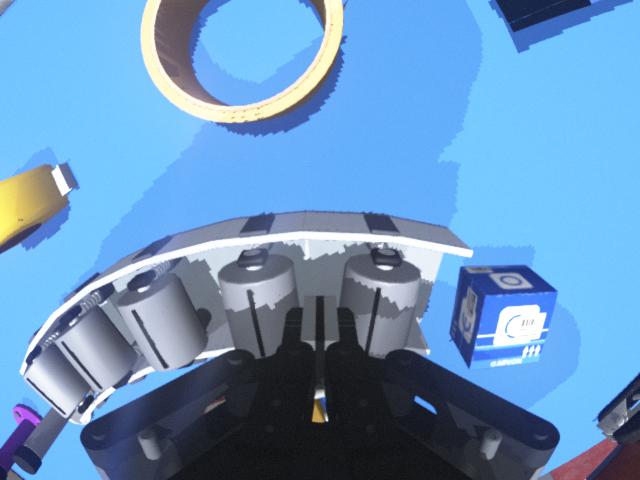

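```bash
python3 - <<'E'
import cv2,numpy as np
a=cv2.imread("pics/w1.png")[235:365,150:420]; b=cv2.imread("pics/w2.png")[235:365,200:470]
cv2.imwrite("pics/cmp.png",cv2.resize(np.vstack([a,b]),None,fx=2.3,fy=2.3,interpolation=cv2.INTER_CUBIC))
E
```

```text
(no output)
```

View pics/cmp.png

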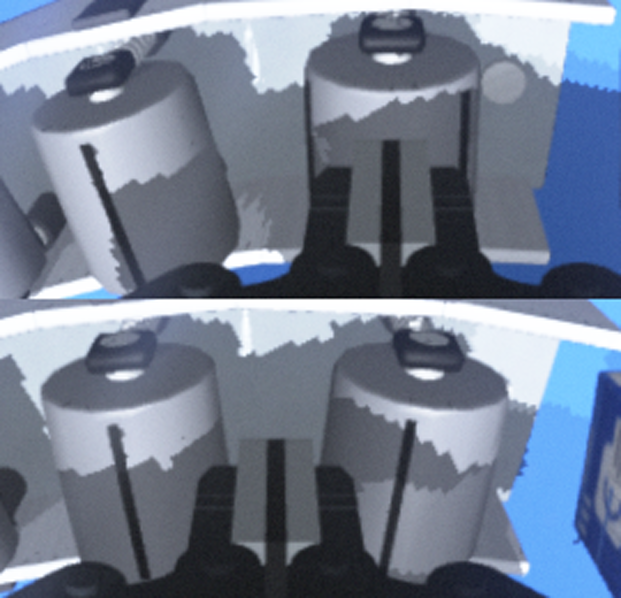

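Mid-stroke, roller 1's marks sat at its left and right edges instead of on top, so it did turn. It now stands back up and the force is about zero. I'll continue along rollers 2 to 5 the same way.

```bash
python3 -m pendant '[[-0.00016,-0.00914,0,0,0,-2,0],[-0.00016,-0.00914,0,0,0,-2,0],[-0.00016,-0.00914,0,0,0,-2,0],[-0.00016,-0.00914,0,0,0,-2,0],[-0.00016,-0.00914,0,0,0,-2,0],[-0.00016,-0.00914,0,0,0,-2,0]]'
python3 - <<'E'
from bench import arm
from h import *
s=arm.read_state(); print(s["position"],where(s),togo(s,-6,87.3))
E
python3 -m pendant '[[-0.00016,-0.00914,0,0,0,-2,0],[-0.00016,-0.00914,0,0,0,-2,0],[-0.00016,-0.00914,0,0,0,-2,0]]'
python3 -m pendant '[[-0.00016,-0.00914,0,0,0,-2,0],[-0.00016,-0.00914,0,0,0,-2,0],[-0.00016,-0.00914,0,0,0,-2,0]]'
python3 - <<'E'
from bench import arm
from h import *
s=arm.read_state(); print(s["position"],where(s),togo(s,6,87.3))
w=arm.get_image("wrist"); cv2.imwrite("pics/w3.png",w["image"][:,:,::-1])
E
```

```text
clock: 4.8
position: [568.3, 11.6, 87.3]
ee_rot: [0.991, -0.131, 0.0, -0.0]
contact_force: [-0.1, -0.0, -0.8]
gripper_width: -0.1
grasp_force: 0.0
[568.27344461  11.63103787  87.26695923] (np.float64(-5.668422822774881), np.float64(0.1522563469464444)) (array([-0.2,  1.5, -0. ]), array([-0.03, -0.03,  0.1 ]))
clock: 5.1
position: [573.7, 38.1, 87.4]
ee_rot: [0.997, -0.079, -0.0, 0.0]
contact_force: [-0.9, -0.5, 2.7]
gripper_width: -0.1
grasp_force: 1.2
clock: 5.4
position: [576.7, 65.6, 87.2]
ee_rot: [1.0, -0.027, 0.0, -0.0]
contact_force: [0.4, -1.0, -0.3]
gripper_width: -0.4
grasp_force: 0.0
[576.70434209  65.6468539   87.18832725] (np.float64(6.301091683394665), np.float64(0.18848682239899972)) (array([-0.2,  1.4, -0.1]), array([-0.02, -0.02,  0.09]))
```

```bash
python3 -m pendant '[[-0.00016,-0.00914,0,0,0,-2,0],[-0.00016,-0.00914,0,0,0,-2,0],[-0.00016,-0.00914,0,0,0,-2,0]]'
python3 -m pendant '[[-0.00016,-0.00914,0,0,0,-2,0],[-0.00016,-0.00914,0,0,0,-2,0],[-0.00016,-0.00914,0,0,0,-2,0]]'
python3 -m pendant '[[-0.00016,-0.00914,0,0,0,-2,0],[-0.00016,-0.00914,0,0,0,-2,0],[-0.00016,-0.00914,0,0,0,-2,0]]'
python3 - <<'E'
from bench import arm
from h import *
s=arm.read_state(); print(s["position"],where(s),togo(s,24,87.3))
w=arm.get_image("wrist"); cv2.imwrite("pics/w4.png",w["image"][:,:,::-1])
E
python3 -m pendant '[[-0.00016,-0.00914,0,0,0,-2,0],[-0.00016,-0.00914,0,0,0,-2,0],[-0.00016,-0.00914,0,0,0,-2,0],[0,-0.005,0,0,0,0,0]]'
python3 - <<'E'
from bench import arm
from h import *
s=arm.read_state(); print(s["position"],where(s),s["contact_force"])
w=arm.get_image("wrist"); cv2.imwrite("pics/w5.png",w["image"][:,:,::-1])
a=cv2.imread("pics/w4.png")[200:365,120:520]; b=cv2.imread("pics/w5.png")[200:365,120:520]
cv2.imwrite("pics/cmp2.png",cv2.resize(np.vstack([a,b]),None,fx=1.8,fy=1.8,interpolation=cv2.INTER_CUBIC))
E
```

```text
clock: 5.75
position: [576.5, 92.6, 87.4]
ee_rot: [1.0, 0.025, -0.0, 0.0]
contact_force: [-0.5, -1.0, 2.8]
gripper_width: -0.1
grasp_force: 1.2
clock: 6.05
position: [574.0, 120.4, 87.2]
ee_rot: [0.997, 0.078, 0.0, -0.0]
contact_force: [0.1, -0.3, -0.3]
gripper_width: -0.6
grasp_force: 0.0
clock: 6.35
position: [568.2, 146.9, 87.5]
ee_rot: [0.992, 0.13, 0.0, 0.0]
contact_force: [0.1, -0.4, 3.6]
gripper_width: 0.1
grasp_force: 1.2
[568.17119658 146.92398747  87.46807712] (np.float64(24.227162047100872), np.float64(0.3630130449865874)) (array([-0.4,  1. ,  0.2]), array([ 0.01, -0.  ,  0.09]))
clock: 6.8
position: [557.7, 177.9, 87.0]
ee_rot: [0.983, 0.181, -0.0, -0.0]
contact_force: [0.1, -0.6, 0.3]
gripper_width: 0.1
grasp_force: 0.0
[557.68799571 177.91487455  86.97257388] (np.float64(31.376709853565153), np.float64(0.3419074359364913)) [ 0.07004875 -0.59744837  0.3221182 ]
```

View pics/cmp2.png

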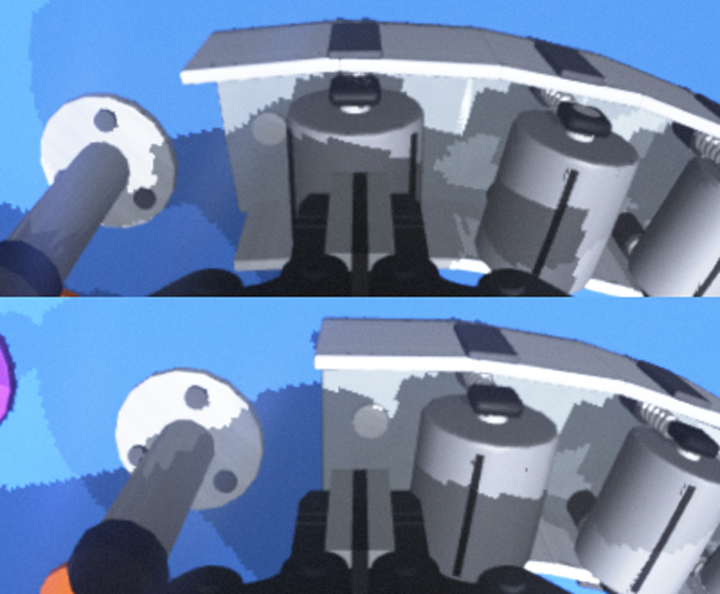

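Roller 5's marks went to its edges mid-stroke (top half), and it is up again in the bottom half. The post is untouched, to the left of the fingers. I'll lift clear.

```bash
python3 -m pendant '[[0,0,-0.01,0,0,0,0],[0,0,-0.02,0,0,0,0],[0,0,-0.03,0,0,0,0],[0,0,-0.03,0,0,0,0],[0,0,-0.03,0,0,0,0],[0,0,-0.03,0,0,0,0],[0,0,0,0,0,0,0],[0,0,0,0,0,0,0],[0,0,0,0,0,0,0],[0,0,0,0,0,0,0]]'
python3 - <<'E'
from bench import arm
import cv2
cv2.imwrite("pics/w6.png",arm.get_image("wrist")["image"][:,:,::-1])
E
```

```text
clock: 7.85
position: [557.6, 176.6, 236.0]
ee_rot: [0.984, 0.18, -0.001, 0.0]
contact_force: [-0.0, 0.3, 0.6]
gripper_width: -0.2
grasp_force: 0.0
```

View pics/w6.png

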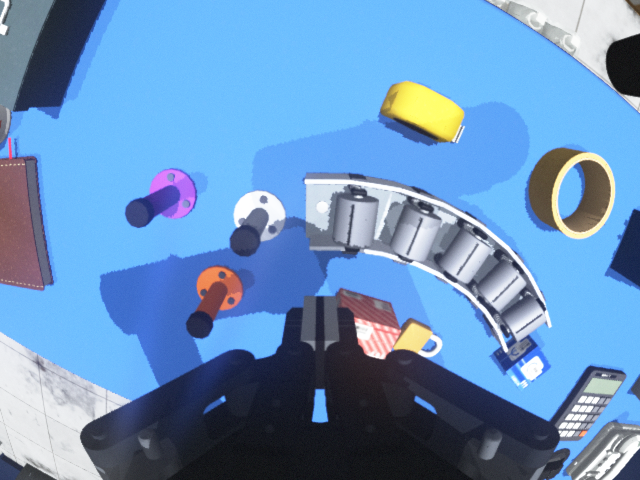

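All five rollers are back up, and the cartons, padlock, tape and rule are undisturbed, with the hand clear.

```bash
python3 -c "
from bench import arm
print(arm.job_done())"
```

```text
the job is handed in; nothing more can be done
None
```

I stroked rollers 1 to 5 in order towards the steel stop post and handed the job in with the hand lifted clear and all rollers up; mid-stroke images show rollers 1 and 5 turning, while 3 and 4 were checked only by contact force (about 2.7 N) and 2 only by the same path and press depth.

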